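# Press the label scraper back into its foam pocket and shut the caddy

## Robot

A 6-joint arm with a two-finger parallel gripper is mounted at the origin on the work surface. World frame = base frame: x ahead of the robot, y to its left, z up, the work surface at z = 0. Lengths are in mm, angles in rad, forces in N, time in s.
With the tool pointing down it reaches from about 225 to 725 mm from the base axis. Payload 3.1 kg.
Tool frame: the origin (TCP) lies midway between the tips of the shut fingers; the grasp point (between the pads) lies 19 mm behind it; z points along the fingers, y is the line along which they close (so a half turn about z gives the same grasp; the last joint's range is limited). The gripper opens to 85 mm and grips with 20 to 120 N. Pads are 22 mm wide; open, the fingers measure 114 mm over their backs; the gripper's body (76 mm by 85 mm) begins 54 mm behind the grasp point. The pads swing forward as they close: fully open they stand 13 mm farther back than shut.
Start: joints at [-1.365, 0.048, 0.099, 1.622, 0, 1.443], TCP at [171.993, -496.02, 231.312] pointing down, gripper open.
Joint ranges: [-2.91, 2.91], [-0.99, 1.94], [-1.21, 1.42], [-2.12, 2.29], [-1.49, 1.47], [-3.14, 3.14]. Speed limits (rad/s): [2.79, 2.79, 3.14, 3.14, 3.14, 3.14].

## Interface

Orientations are given as a unit quaternion [w, x, y, z].
In Python, from bench import r, viewer gives the robot as it stands.
- The arm moves only by the tool carry_out, never from a script. Its argument "series" is a list of rows, each an object with "dp": the shift along the tool's x, y, z in m, a list of three; "twist": the turn about the tool's z in degrees; "fingers": the finger opening in m, from 0 to 0.0854. A call has 1 to 8 rows; each row is the pose to reach, as a shift and turn from the pose commanded when the call began, along the tool's axes at that moment; what a row does not reach only later rows make up. A row lasts 1/10 s, in which the tool goes at most 50 mm and 8.59 degrees, less where a joint would pass 70% of its speed; a pose out of reach is approached as far as the arm can. A call with a gripper value outside its range is refused whole. The fingers move at their own pace and stop on an object; "force" is the grip in N (left out, the last holds). Time passes only in rows, so rows that repeat a pose let the fingers close. It gives the time, the measured TCP pose, the force, the opening and the grip force at its end, in the units of the state.
- r.observe(): the state, without advancing time (a new reading comes with each control period).
- viewer.read_camera(name): name is "scene" or "top"; returns a dict with "color" (400x640x3 uint8, blue, green, red), "intrinsics" (3x3 intrinsics, pixels), "R" (3x3) and "t" (3): a world point X has camera coordinates R X + t. Camera axes: x right, y down, z forward; pixel columns grow to the right and rows downward; lengths in mm; the calibration is good to about 2 mm. A picture is of the moment at which its call begins. There is no depth.
- r.finish_job(): hands the job in; it is judged then, once.
The state is a dict: "t": time; "joint_pos": joint angles; "joint_vel": joint speeds; "joint_efforts": joint torques, N m; "eef_pos": TCP position; "ee_rot": TCP orientation; "force": force on the tool from outside, world axes, zero at the start; "ft_torque": the same for the moment, N m; "grip_width": finger opening in mm; "gripper_force": force on a finger pad.
Only numpy, scipy, OpenCV 4.12 (cv2) and the standard library are available. Lean on these libraries where they do the work, as an engineer would, in place of code of your own. Each camera call takes 0.05 s, during which the arm holds its last target. There are 200 camera calls.

## Task

The label is off the jar, so put the orange scraper away: lay it over its own T-shaped pocket in the caddy's foam with the blade head the way the pocket is cut, and press it down until it is fully home along its whole length. Then flip the caddy's clear lid shut over it. Leave everything else where it is.

Things in the scene. Friction and masses are not known exactly. Their poses are not given: they have to be found in the camera images.
- scraper: Loose hob and label scraper, about 90 g, T-shaped from above, right side up on the light mat, turned anyhow. Origin on its flat underside, mid-width; x along it to the blade head, z up. Orange handle x -75 to +35 mm, 24 mm wide, 22 mm thick (grasp across it); black blade head x +35 to +70 mm, 58 mm wide, 16 mm thick.
- scraper_nose (a point): Point of the scraper's underside 55 mm ahead of its origin (under the blade head).
- scraper_tail (a point): Point of the scraper's underside 55 mm behind its origin (under the handle's end).
- foam: Fixed dark-grey foam tile, 184 x 92 x 60 mm, with the scraper's T-shaped pocket, in the left or right half of the caddy's foam bay. Origin at the centre of its underside, z up, x to the lid's hinge; top face at z = 60 mm. Pocket: centred on y = 0, light-grey floor, 19 mm deep, 1.5 mm wider than the scraper all round, its head bay at the +x end; a finger scoop notches one side of the handle slot.
- pocket_nose (a point): Point of the pocket's floor where scraper_nose belongs; axes as foam. Springy foam lips 3 to 15 mm below the foam's top grip the head's sides: the scraper, laid in, rests on them about 13 mm too high until pressed down past them; at home its handle stands 3 mm above the foam.
- pocket_tail (a point): Point of the pocket's floor where scraper_tail belongs; like lips grip the handle's end. All four together yield to about 8 to 15 N and then hold the scraper. It tips if pressed at one end only: press on top of the handle near the head and near its end.
- lid (a joint): Angle (rad) of the caddy's clear flip-top lid with green-grey frame: 0 shut, up to 1.8 open and leaning away from the robot, as at the start. It is light (0.14 kg), 196 mm from hinge to front edge, 192 mm wide, 6 mm thick, and has a 50 mm wide finger tab standing 13 mm out at the middle of the front edge. Pushed from behind past upright (below about 1.4) it sinks shut by itself in about 2 s.
- lid_hinge (a point): Middle of the lid's hinge line at the caddy's far rim; it turns with the lid. The lid's underside passes through it.
- lid_tab (a point): Middle of the lid's free front edge, beside the tab, 196 mm from the hinge; it moves with the lid.
- caddy: Fixed green-grey plastic caddy, 194 (x) x 258 (y) x 76 mm; origin at the centre of its underside, x pointing away from the robot to the hinge side. Foam bay (y from -61 to +125 mm, foam top 70 mm above the origin) under the lid, narrow open bay with caps beside it.
- mat: Fixed light grey-blue silicone mat, 200 x 220 x 4 mm, origin at the centre of its underside.
- opener: Steel bottle opener, 130 mm long, 15 mm thick, already lying flush in the pocket of the other foam tile; stays there. Origin at its underside.
- jar: Empty brown glass jar, 80 mm wide, 115 mm tall, upright; origin at the centre of its underside.
- tin: Empty steel food tin, 74 mm wide, 108 mm tall, upright; origin at the centre of its underside.
- pet: Empty clear PET bottle, 65 mm wide, 208 mm tall, upright, only 30 g; origin at the centre of its underside.
- cap: Black bottle cap, 29 mm wide, 14 mm tall, lying on the tray; origin at its underside.
- brush: White dish brush, 250 mm long, lying along the left side of the tray; origin below its middle.
- soap: Green soap bottle, 62 mm wide, 190 mm tall, upright at the back right; origin at its underside.
Mind the look-alikes: they are no part of the job. What is shaped like the scraper but blue is not meant.

How it is judged:
By the outcome, as a careful person would: the job done as asked, in the order asked, and still so for the second after the job is handed in, with the robot touching nothing.
It also fails if it takes over 64 s, if anything falls off the work surface, if the arm or the gripper's body presses on something with over 40 N, if the wrist force passes 120 N, or if a joint passes its speed limit or range.

## Working session

There is one attempt and no reset: what is moved stays moved. The work goes in short steps, Python scripts to look and compute and a tool call to move; the robot and the scene stay as the last step left them, time stands still between calls to the robot, and variables do not carry over. Pictures are saved under pics/ and viewed, at most 10 in all, crops included, and the job is handed in when it is done.

Besides the shell and the picture viewer there is one more tool, called after ">>>" as name([rows], argument=value, ...), one row to a line, values as JSON. carry_out: Moves the arm, as the interface text tells. Its arguments: {"type":"object","properties":{"series":{"type":"array"},"force":{"type":"number"}},"required":["series"]}

```bash
mkdir -p pics; ls; cat > h.py <<'E'
import cv2,numpy as np
from bench import r,viewer
def ray(c,u,v,z):
    K,R,t=np.array(c['intrinsics']),np.array(c['R']),np.array(c['t'])
    o=-R.T@t; d=R.T@np.linalg.solve(K,[u,v,1.]); return o+d*(z-o[2])/d[2]
def proj(c,X):
    p=np.array(c['intrinsics'])@(np.array(c['R'])@np.array(X,float)+np.array(c['t'])); return p[:2]/p[2]
E
python3 - <<'E'
from h import *
for n in ('scene','top'):
    c=viewer.read_camera(n); cv2.imwrite(f'pics/{n}0.png',c['color']); print(n,-np.array(c['R']).T@np.array(c['t']),np.array(c['R'])[2])
print(r.observe())
E
```

```text
pics
scene [933.30772646 461.95654556 801.47583587] [-0.49600973 -0.42686345 -0.75614942]
top [ 182.8244674    60.20916502 1498.31505917] [ 0.20937981  0.00554011 -0.9778187 ]
{'t': 0.1, 'joint_pos': array([-1.36479019e+00,  4.87024422e-02,  9.77527970e-02,  1.62198217e+00,
        7.35748017e-06,  1.44301025e+00]), 'joint_vel': array([ 0.00068929, -0.00127176,  0.00397937,  0.00129775,  0.0017899 ,
       -0.00079331]), 'joint_efforts': array([ 3.37514226e-03, -3.39850760e+01,  3.20936072e+01,  1.58279302e-02,
       -1.13450888e-04,  1.95425287e-06]), 'eef_pos': array([ 171.89003222, -495.48842938,  230.21994309]), 'ee_rot': array([-1.06706970e-03,  9.86104581e-01,  1.66122291e-01, -3.80728692e-05]), 'force': array([-0.01062802,  1.09011404,  1.12866147]), 'ft_torque': array([-0.04580219,  0.01466646, -0.04828304]), 'gripper_force': 0.0, 'grip_width': 85.26554451780007}
```

View pics/scene0.png

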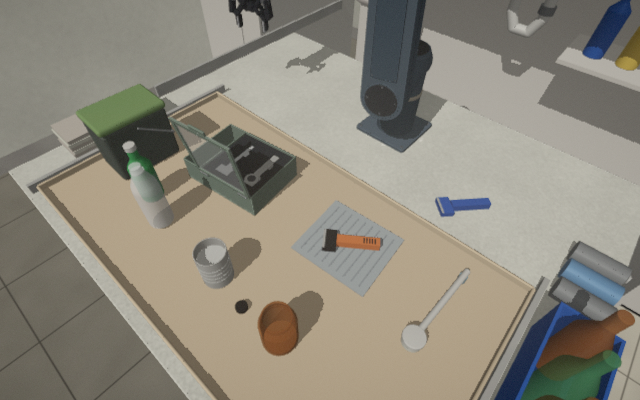

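View pics/top0.png

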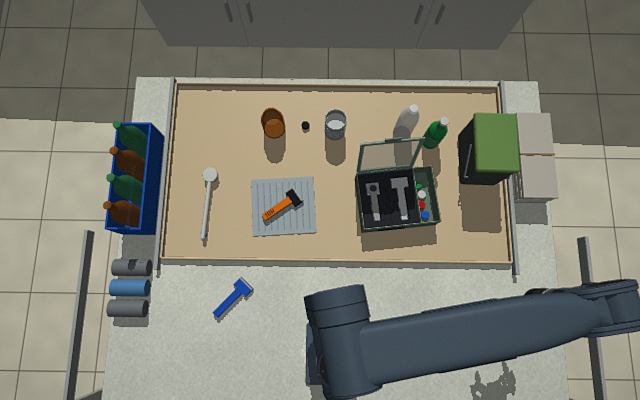

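The scene view shows the orange scraper on the mat at about (352,241) and the caddy at about (240,165). In the top view the scraper is at (283,206) and the T pocket at (401,198). Two things are scraper-shaped:
- **Blue one:** at top (233,298), off the mat, so it is the look-alike.
- **Orange one:** at top (283,206), on the mat, and it matches the description.

I'll confirm with an enlarged crop.

```bash
python3 - <<'E'
from h import *
T=viewer.read_camera('top');S=viewer.read_camera('scene')
import pickle;pickle.dump((T,S),open('im0.pkl','wb'))
def up(c,x,y,w,h,k): return cv2.resize(c['color'][y:y+h,x:x+w],None,fx=k,fy=k,interpolation=cv2.INTER_CUBIC)
a=up(T,245,170,75,70,5); b=up(T,350,130,95,110,5)
cv=np.zeros((600,800,3),np.uint8); cv[:350,:375]=a; cv[:550,:0]=0
cv[0:550,320+5:800][:, -475:]=b
cv[0:350,:325]=a[:,:325]
q=up(S,290,195,120,100,2.7); cv[350:350+250,:324]=q[:250]
cv2.imwrite('pics/crop1.png',cv)
cv2.imwrite('pics/crop2.png',up(S,170,110,140,110,5.4)[:594])
for n,c in (('top',T),('scene',S)):
    hsv=cv2.cvtColor(c['color'],cv2.COLOR_BGR2HSV)
    m=cv2.inRange(hsv,(5,170,120),(18,255,255))
    N,l,st,ce=cv2.connectedComponentsWithStats(m)
    for i in range(1,N):
        if st[i,4]>60: print(n,st[i],ce[i],ray(c,*ce[i],26))
E
```

```text
top [262 197  30  23 196] [277.20918367 207.54081633] [475.76498007 202.47380933  26.        ]
```

View pics/crop1.png

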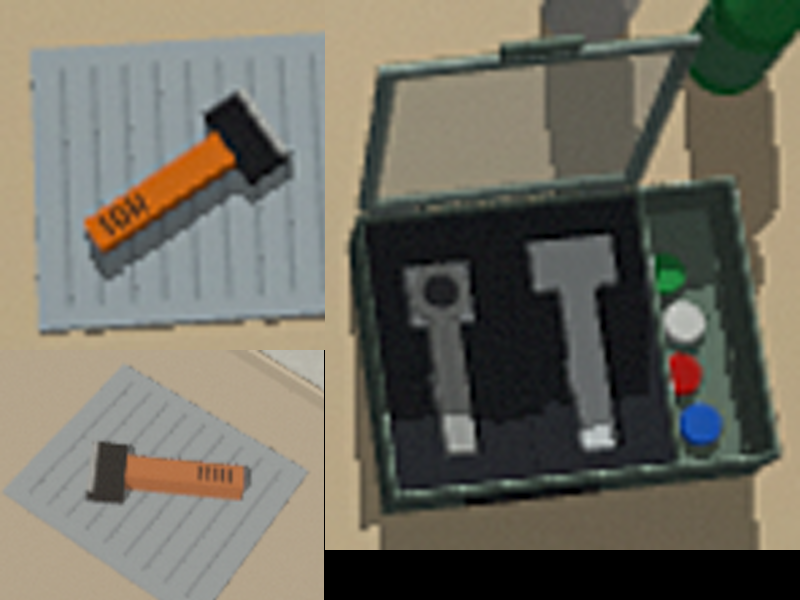

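View pics/crop2.png

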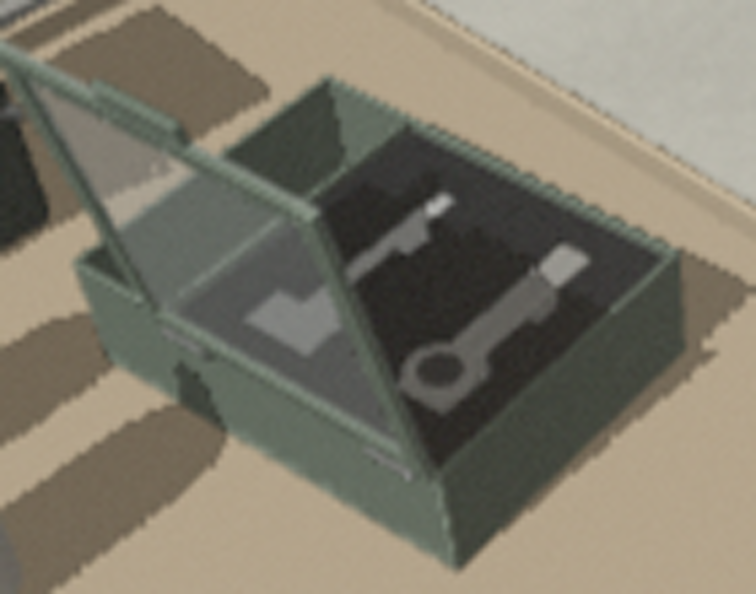

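The crops confirm the orange scraper on the mat, with its head up-right in the top view. The pocket is the light-grey T in the caddy's right half (top view about (401,198), head toward the hinge), and the opener lies in the left half. Next I'll measure both.

```bash
cat > meas.py <<'E'
from h import *
import pickle
T,S=pickle.load(open('im0.pkl','rb'))
def big(m):
    n,l,st,ce=cv2.connectedComponentsWithStats(m); i=1+np.argmax(st[1:,4]); return (l==i).astype(np.uint8)
def win(c,mask,box):
    x,y,w,h=box; m=np.zeros_like(mask); m[y:y+h,x:x+w]=mask[y:y+h,x:x+w]; return big(m)
def rect(c,m,z):
    # mask -> metric plane points at height z, rect of its outline
    v,u=np.nonzero(m); P=np.array([ray(c,a,b,z)[:2] for a,b in zip(u,v)],np.float32)
    return P.mean(0),cv2.minAreaRect(P),P
if __name__=='__main__':
    for n,c,bo in (('top',T,(255,180,60,50)),('scene',S,(315,220,75,40))):
        im=c['color'].astype(int); b,g,r_=im[...,0],im[...,1],im[...,2]
        om=win(c,((r_>g*1.35)&(r_>b*1.8)&(r_>110)).astype(np.uint8),bo)
        km=win(c,(im.max(2)<60).astype(np.uint8),bo)
        for k,m,z in (('orange',om,26),('black',km,20)):
            ce,re,P=rect(c,m,z); e,V=np.linalg.eigh(np.cov(P.T)); d=V[:,1]
            print(n,k,m.sum(),ce.round(1),'size',np.round(re[1],1),'pca',np.degrees(np.arctan2(d[1],d[0])).round(1))
    # pocket floor, top camera
    g=cv2.cvtColor(T['color'],cv2.COLOR_BGR2GRAY)
    np.set_printoptions(linewidth=250)
    print(g[172:224,386:416:1])
E
python3 meas.py
```

```text
top orange 217 [475.9 203.2] size [ 26.3 110.4] pca 126.1
top black 136 [512.6 147.3] size [60.1 32.7] pca -143.7
scene orange 509 [476.  204.8] size [ 36.2 109.4] pca 125.2
scene black 196 [515.1 149. ] size [63.6 28.6] pca -146.5
[[ 24  21  21 ...  63  43  45]
 [ 20  22  21 ...  62  66  56]
 [ 19  22  24 ...  57  74  55]
 ...
 [ 40  37  38 ...  33  37  36]
 [ 37  39  38 ...  31  29  31]
 [ 39  37  38 ... 117 152 124]]
```

```bash
cat > pk.py <<'E'
from meas import *
g=cv2.cvtColor(T['color'],cv2.COLOR_BGR2GRAY).astype(float)
def runs(v,lo,hi,th=72):
    # subpixel first/last crossing of th in row v
    s=g[v,lo:hi]; i=np.nonzero(s>th)[0]; a,b=i[0],i[-1]
    return lo+a-(s[a]-th)/(s[a]-s[a-1]), lo+b+(s[b]-th)/(s[b]-s[b+1])
for z in (0,):
    C=[]
    for v in range(178,218):
        lo,hi=(388,412)
        try:a,b=runs(v,lo,hi)
        except Exception: continue
        L=ray(T,a,v,70+z)[:2];R=ray(T,b,v,51+z)[:2]; C.append((v,a,b,*L,*R)); 
    C=np.array(C)
    print(C.round(1))
    h=C[(C[:,0]>192)&(C[:,0]<214)]
    for k in (3,5):
        p=np.polyfit(h[:,k],h[:,k+1],1); print('side',k,np.degrees(np.arctan(p[0])),'y at x=450',np.polyval(p,450))
# caddy rim corners two-view: crop1 px -> top px ; crop2 -> scene px
def tri(uv):
    A=[];B=[]
    for c,(u,v) in zip((T,S),uv):
        R,t=np.array(c['R']),np.array(c['t']);o=-R.T@t;d=R.T@np.linalg.solve(np.array(c['intrinsics']),[u,v,1.]);d/=np.linalg.norm(d)
        M=np.eye(3)-np.outer(d,d);A.append(M);B.append(M@o)
    return np.linalg.solve(sum(A),sum(B))
t_=lambda x,y:(350+(x-325)/5,130+y/5); s_=lambda x,y:(170+x/5.4,110+y/5.4)
for n,a,b in (('nearL',(388,500),(675,252)),('nearR',(775,452),(330,82)),('farL',(362,217),(440,470)),('farR',(733,183),(80,262)),('tab',(541,50),(135,110)),('lidL',(383,72),(315,210))):
    print(n,tri((t_(*a),s_(*b))).round(1))
E
python3 pk.py
```

```text
[[ 178.   391.8  406.6  574.4 -185.9  580.3 -239.9]
 [ 179.   390.1  406.6  570.8 -180.3  576.7 -239.7]
 [ 180.   390.5  406.9  567.3 -181.5  573.2 -240.6]
 [ 181.   390.9  407.3  563.8 -182.6  569.7 -241.8]
 [ 182.   390.9  407.3  560.3 -182.7  566.2 -242. ]
 [ 183.   390.9  407.4  556.9 -182.5  562.6 -242. ]
 [ 184.   391.1  407.5  553.4 -183.2  559.1 -242.5]
 [ 185.   391.3  407.6  549.9 -183.8  555.6 -242.7]
 [ 186.   391.3  407.1  546.4 -183.6  552.  -240.9]
 [ 187.   391.2  403.8  543.  -183.3  548.4 -229.4]
 [ 188.   396.5  403.3  539.7 -201.   544.8 -227.6]
 [ 189.   396.9  403.3  536.3 -202.2  541.3 -227.7]
 [ 190.   396.9  403.5  532.8 -202.1  537.8 -228.2]
 [ 191.   397.1  403.6  529.4 -202.9  534.3 -228.4]
 [ 192.   397.3  403.5  525.9 -203.4  530.8 -228.1]
 [ 193.   397.3  403.9  522.5 -203.3  527.3 -229.3]
 [ 194.   397.5  404.3  519.1 -203.9  523.9 -230.4]
 [ 195.   397.6  404.3  515.6 -204.   520.4 -230.4]
 [ 196.   397.9  404.4  512.2 -204.9  516.9 -230.5]
 [ 197.   397.9  404.5  508.8 -204.9  513.4 -230.9]
 [ 198.   398.1  404.5  505.3 -205.7  509.9 -230.9]
 [ 199. 
[... 551 characters left out ...]
72.  -236. ]
 [ 210.   399.8  406.5  464.5 -210.3  468.5 -236.5]
 [ 211.   400.1  406.5  461.1 -211.3  465.1 -236.5]
 [ 212.   400.2  406.5  457.7 -211.5  461.7 -236.3]
 [ 213.   400.5  406.9  454.3 -212.1  458.3 -237.4]
 [ 214.   400.9  407.3  451.  -213.5  454.8 -238.6]
 [ 215.   401.   407.2  447.6 -213.8  451.4 -238.4]
 [ 216.   400.2  407.4  444.2 -211.1  448.  -238.9]
 [ 217.   400.2  407.4  440.8 -210.8  444.6 -238.7]]
side 3 6.588454374188719 y at x=450 -211.29275473024032
side 5 6.4871426368763565 y at x=450 -238.400221354597
nearL [395.6 -86.9  79.4]
nearR [ 428.6 -338.6   78.6]
farL [584.6 -67.4  80.8]
farR [ 613.5 -319.5   76.9]
tab [ 633.7 -157.4  280. ]
lidL [619.8 -63.9 273.2]
```

>>> carry_out([
  {"dp": [0, 0, 0], "twist": -8.5, "fingers": 0.06},
  {"dp": [0, 0, 0], "twist": -17, "fingers": 0.06},
  {"dp": [0, 0, 0], "twist": -25, "fingers": 0.06},
  {"dp": [0, 0, 0], "twist": -33, "fingers": 0.06},
  {"dp": [0, 0, 0], "twist": -41, "fingers": 0.06},
  {"dp": [0, 0, 0], "twist": -49, "fingers": 0.06},
])

```text
t: 0.8
eef_pos: [171.9, -495.8, 230.9]
ee_rot: [-0.0, 0.827, 0.562, 0.0]
force: [0.4, -0.6, -0.3]
grip_width: 60.2
gripper_force: 0.0
```

```bash
python3 - <<'E'
from meas import *
g=cv2.cvtColor(T['color'],cv2.COLOR_BGR2GRAY).astype(float)
th=72
ax=np.array([np.cos(np.radians(7.2)),np.sin(np.radians(7.2))])
print(r.observe()['joint_pos'])
def cross(u,v0,v1):
    s=g[v0:v1,u]; return [(v0+i+(th-s[i])/(s[i+1]-s[i])) for i in range(len(s)-1) if (s[i]-th)*(s[i+1]-th)<0]
for u in (393,394,395,396,399,400,401,402,403,404,405,406): 
    c=cross(u,172,226); out=[]
    for v in c: out.append((round(v,2),'z51',round(ray(T,u,v,51)[:2]@ax,1),'z70',round(ray(T,u,v,70)[:2]@ax,1)))
    print(u,out)
E
```

```text
[-1.36481218e+00  4.82321625e-02  9.86869142e-02  1.62199660e+00
 -1.42825604e-05  5.82015659e-01]
393 [(np.float64(177.86), 'z51', np.float64(551.3), 'z70', np.float64(546.5)), (np.float64(187.64), 'z51', np.float64(517.2), 'z70', np.float64(512.9)), (np.float64(224.67), 'z51', np.float64(390.7), 'z70', np.float64(388.1))]
394 [(np.float64(177.69), 'z51', np.float64(551.5), 'z70', np.float64(546.8)), (np.float64(187.4), 'z51', np.float64(517.6), 'z70', np.float64(513.3)), (np.float64(224.46), 'z51', np.float64(391.1), 'z70', np.float64(388.4))]
395 [(np.float64(177.69), 'z51', np.float64(551.1), 'z70', np.float64(546.4)), (np.float64(187.28), 'z51', np.float64(517.6), 'z70', np.float64(513.3)), (np.float64(224.55), 'z51', np.float64(390.4), 'z70', np.float64(387.8))]
396 [(np.float64(177.7), 'z51', np.float64(550.7), 'z70', np.float64(546.0)), (np.float64(187.27), 'z51', np.float64(517.3), 'z70', np.float64(513.0)), (np.float64(224.43), 'z51', np.float64(390.4), 'z70', np.float64(387.8))]
399 [(np.float64(177.4), 'z51', np.float64(550.6), 'z70', np.float64(545.9)), (np.float64(207.4
[... 1684 characters left out ...]
), 'z70', np.float64(513.9)), (np.float64(199.12), 'z51', np.float64(473.0), 'z70', np.float64(469.2)), (np.float64(219.49), 'z51', np.float64(403.7), 'z70', np.float64(400.8)), (np.float64(223.33), 'z51', np.float64(390.8), 'z70', np.float64(388.1))]
406 [(np.float64(176.63), 'z51', np.float64(550.7), 'z70', np.float64(545.9)), (np.float64(186.09), 'z51', np.float64(517.6), 'z70', np.float64(513.3)), (np.float64(206.07), 'z51', np.float64(448.8), 'z70', np.float64(445.4)), (np.float64(219.51), 'z51', np.float64(403.2), 'z70', np.float64(400.4)), (np.float64(223.46), 'z51', np.float64(390.0), 'z70', np.float64(387.3)), (np.float64(224.91), 'z51', np.float64(385.1), 'z70', np.float64(382.5))]
```

>>> carry_out([
  {"dp": [0, 0, 0], "twist": -8.5},
  {"dp": [0, 0, 0], "twist": -17},
  {"dp": [0, 0, 0], "twist": -25},
  {"dp": [0, 0, 0], "twist": -33},
  {"dp": [0, 0, 0], "twist": -41},
  {"dp": [0, 0, 0], "twist": -49},
  {"dp": [0, 0, 0], "twist": -57},
  {"dp": [0, 0, 0], "twist": -58},
])

```text
validation failed for argument at $.se...
```

>>> carry_out([
  {"dp": [0.04, 0.002, 0], "twist": -8, "fingers": 0.06},
  {"dp": [0.09, 0.004, 0], "twist": -16, "fingers": 0.06},
  {"dp": [0.14, 0.006, 0], "twist": -24, "fingers": 0.06},
  {"dp": [0.19, 0.008, 0], "twist": -32, "fingers": 0.06},
  {"dp": [0.24, 0.01, 0], "twist": -40, "fingers": 0.06},
  {"dp": [0.29, 0.012, 0], "twist": -48, "fingers": 0.06},
  {"dp": [0.34, 0.014, 0], "twist": -56, "fingers": 0.06},
  {"dp": [0.38, 0.016, 0], "twist": -57.6, "fingers": 0.06},
])

```text
t: 1.6
eef_pos: [328.8, -147.0, 231.4]
ee_rot: [0.0, 0.454, 0.891, 0.0]
force: [0.5, -0.7, 0.3]
grip_width: 60.0
gripper_force: 0.0
```

>>> carry_out([
  {"dp": [0.023, 0.04, 0], "twist": 0, "fingers": 0.06},
  {"dp": [0.048, 0.083, 0.0], "twist": 0, "fingers": 0.06},
  {"dp": [0.072, 0.126, 0.01], "twist": 0, "fingers": 0.06},
  {"dp": [0.096, 0.168, 0.03], "twist": 0, "fingers": 0.06},
  {"dp": [0.12, 0.21, 0.05], "twist": 0, "fingers": 0.06},
  {"dp": [0.144, 0.25, 0.07], "twist": 0, "fingers": 0.06},
  {"dp": [0.166, 0.29, 0.09], "twist": 0, "fingers": 0.06},
  {"dp": [0.187, 0.325, 0.11], "twist": 0, "fingers": 0.06},
])

```text
t: 2.4
eef_pos: [483.3, 193.5, 121.0]
ee_rot: [0.0, 0.456, 0.89, 0.0]
force: [1.0, -0.1, 0.9]
grip_width: 60.3
gripper_force: 0.0
```

>>> carry_out([
  {"dp": [0, 0, 0.02], "twist": 0, "fingers": 0.06},
  {"dp": [0, 0, 0.04], "twist": 0, "fingers": 0.06},
  {"dp": [0, 0, 0.05], "twist": 0, "fingers": 0.06},
  {"dp": [0, 0, 0.05], "twist": 0, "fingers": 0.06},
])

```text
t: 2.8
eef_pos: [481.0, 191.0, 69.6]
ee_rot: [-0.002, 0.456, 0.89, -0.001]
force: [-1.4, 0.7, 0.6]
grip_width: 60.3
gripper_force: 0.0
```

```bash
python3 - <<'E'
from h import *
S=viewer.read_camera('scene');T=viewer.read_camera('top')
a=cv2.resize(S['color'][180:280,290:410],None,fx=3.3,fy=3.3,interpolation=cv2.INTER_CUBIC);b=cv2.resize(T['color'][165:240,245:335],None,fx=4.4,fy=4.4,interpolation=cv2.INTER_CUBIC)
cv2.imwrite('pics/g1.png',np.hstack([a[:330],b[:330]]))
print(r.observe()['eef_pos'],r.observe()['joint_pos'])
E
```

```text
[482.99351578 191.22538292  72.35661577] [ 2.47830677e-01  5.84074828e-02 -2.07032081e-01  1.30466568e+00
  1.20895318e-05  1.19564280e+00]
```

View pics/g1.png

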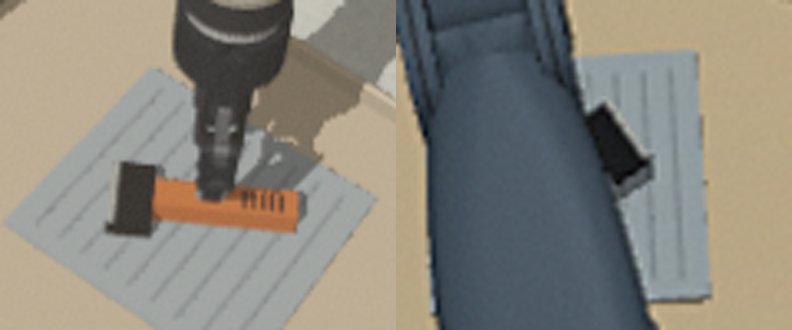

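The gripper, viewed from the scene camera, is over the handle's middle at crop (215,195), with its finger line across the handle. Descending to grasp.

>>> carry_out([
  {"dp": [0, 0, 0.025], "twist": 0, "fingers": 0.06},
  {"dp": [0, 0, 0.045], "twist": 0, "fingers": 0.06},
  {"dp": [0, 0, 0.055], "twist": 0, "fingers": 0.06},
  {"dp": [0, 0, 0.055], "twist": 0, "fingers": 0.06},
  {"dp": [0, 0, 0.055], "twist": 0, "fingers": 0.015},
  {"dp": [0, 0, 0.055], "twist": 0, "fingers": 0.015},
  {"dp": [0, 0, 0.055], "twist": 0, "fingers": 0.015},
  {"dp": [0, 0, 0.055], "twist": 0, "fingers": 0.015},
], force=50)

```text
t: 3.7
eef_pos: [484.3, 191.8, 18.6]
ee_rot: [0.001, 0.456, 0.89, 0.001]
force: [-0.1, 1.4, 4.8]
grip_width: 22.3
gripper_force: 51.7
```

>>> carry_out([
  {"dp": [0, 0, 0], "twist": 0, "fingers": 0.015},
  {"dp": [0, 0, 0], "twist": 0, "fingers": 0.015},
  {"dp": [0, 0, 0], "twist": 0, "fingers": 0.015},
])

```text
t: 4.0
eef_pos: [484.3, 191.8, 18.6]
ee_rot: [0.001, 0.456, 0.89, 0.001]
force: [0.0, -0.9, 6.2]
grip_width: 22.7
gripper_force: 51.8
```

>>> carry_out([
  {"dp": [0, 0, -0.03], "twist": 0, "fingers": 0.015},
  {"dp": [0, 0, -0.07], "twist": 0, "fingers": 0.015},
  {"dp": [0, 0, -0.11], "twist": 0, "fingers": 0.015},
  {"dp": [-0.03, -0.02, -0.14], "twist": -5, "fingers": 0.015},
  {"dp": [-0.06, -0.039, -0.14], "twist": -12, "fingers": 0.015},
  {"dp": [-0.1, -0.065, -0.14], "twist": -19, "fingers": 0.015},
  {"dp": [-0.14, -0.091, -0.14], "twist": -26, "fingers": 0.015},
  {"dp": [-0.18, -0.117, -0.14], "twist": -33, "fingers": 0.015},
])

```text
t: 4.8
eef_pos: [492.4, -24.5, 156.5]
ee_rot: [-0.0, 0.182, 0.983, 0.0]
force: [0.2, -0.1, -0.8]
grip_width: 22.3
gripper_force: 51.1
```

>>> carry_out([
  {"dp": [-0.02, -0.044, 0], "twist": -7, "fingers": 0.015},
  {"dp": [-0.04, -0.088, 0], "twist": -14, "fingers": 0.015},
  {"dp": [-0.06, -0.132, 0.005], "twist": -21, "fingers": 0.015},
  {"dp": [-0.075, -0.165, 0.015], "twist": -28.2, "fingers": 0.015},
  {"dp": [-0.08, -0.179, 0.025], "twist": -28.2, "fingers": 0.015},
  {"dp": [-0.08, -0.179, 0.03], "twist": -28.2, "fingers": 0.015},
  {"dp": [-0.08, -0.179, 0.03], "twist": -28.2, "fingers": 0.015},
])

```text
t: 5.5
eef_pos: [501.3, -217.5, 124.9]
ee_rot: [-0.002, -0.06, 0.998, 0.002]
force: [-0.6, 0.5, -1.6]
grip_width: 22.7
gripper_force: 51.0
```

```bash
python3 - <<'E'
from h import *
import pickle
S=viewer.read_camera('scene');T=viewer.read_camera('top');pickle.dump((T,S),open('im1.pkl','wb'))
a=cv2.resize(S['color'][95:215,180:310],None,fx=3,fy=3,interpolation=cv2.INTER_CUBIC);b=cv2.resize(T['color'][140:240,350:450],None,fx=3.6,fy=3.6,interpolation=cv2.INTER_CUBIC)
cv2.imwrite('pics/p1.png',np.hstack([a,b]))
print(r.observe()['eef_pos'],r.observe()['ee_rot'],r.observe()['joint_pos'])
E
```

```text
[ 502.32847341 -217.20690597  126.5823773 ] [-2.92512110e-04 -6.09698751e-02  9.98139403e-01  5.66644728e-04] [-5.31026242e-01  1.08837407e-01 -4.42825141e-02  1.41879430e+00
  6.13939072e-04 -6.53042035e-01]
```

View pics/p1.png

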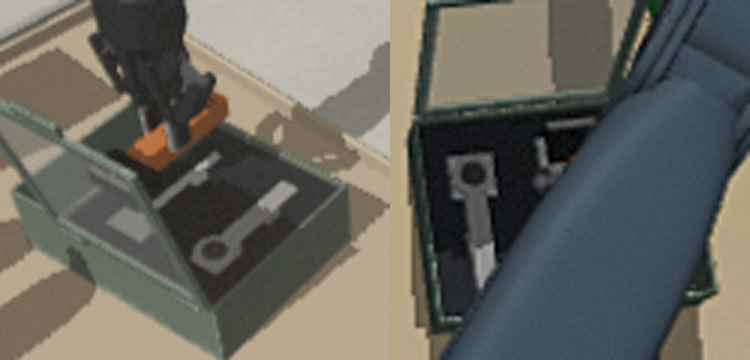

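```bash
python3 - <<'E'
from h import *
import pickle
T,S=pickle.load(open('im1.pkl','rb'))
im=S['color'][100:190,200:290]; im=cv2.resize(im,None,fx=8,fy=8,interpolation=cv2.INTER_CUBIC)
i=im.astype(int);m=((i[...,2]>i[...,1]*1.35)&(i[...,2]>i[...,0]*1.8)&(i[...,2]>80)).astype(np.uint8)
c=max(cv2.findContours(m,0,2)[0],key=cv2.contourArea);p=cv2.approxPolyDP(c,8,True)[:,0]
print((p/8+[200,100]-.44).round(1).tolist())
P=p/8+[200,100]-.44
ax=np.array([np.cos(np.radians(7.2)),np.sin(np.radians(7.2))]);n=np.array([-ax[1],ax[0]])
tcp=np.array([502.3,-217.2])
for u,v in P:
    for z in (114,136): d=ray(S,u,v,z)[:2]-tcp; print((round(u),round(v)),z,(d@ax).round(1),(d@n).round(1))
# predicted corners
o=tcp+5.8*ax
for s in (-75,35):
  for w in (12,-12):
    for z in (114,136): print(s,w,z,proj(S,[*(o+s*ax+w*n),z]).round(1))
cv2.imwrite('pics/p2.png',cv2.drawContours(im,[p.reshape(-1,1,2)],-1,(0,255,0),1)[:600])
E
```

```text
[[233.2, 135.6], [221.8, 144.9], [231.8, 151.2], [240.9, 144.9], [235.7, 144.8]]
(233, 136) 114 -27.9 -36.0
(233, 136) 136 -10.6 -15.0
(222, 145) 114 20.5 -34.0
(222, 145) 136 36.3 -13.1
(232, 151) 114 23.5 6.9
(232, 151) 136 39.1 26.5
(241, 145) 114 -10.5 9.8
(241, 145) 136 6.3 29.4
(236, 145) 114 -2.4 -2.6
(236, 145) 136 14.1 17.3
-75 12 114 [255.2 134.2]
-75 12 136 [254.3 128.2]
-75 -12 114 [249.  131.2]
-75 -12 136 [248.  125.2]
35 12 114 [228.8 155.4]
35 12 136 [227.4 149.4]
35 -12 114 [222.4 152. ]
35 -12 136 [220.9 146. ]
```

View pics/p2.png

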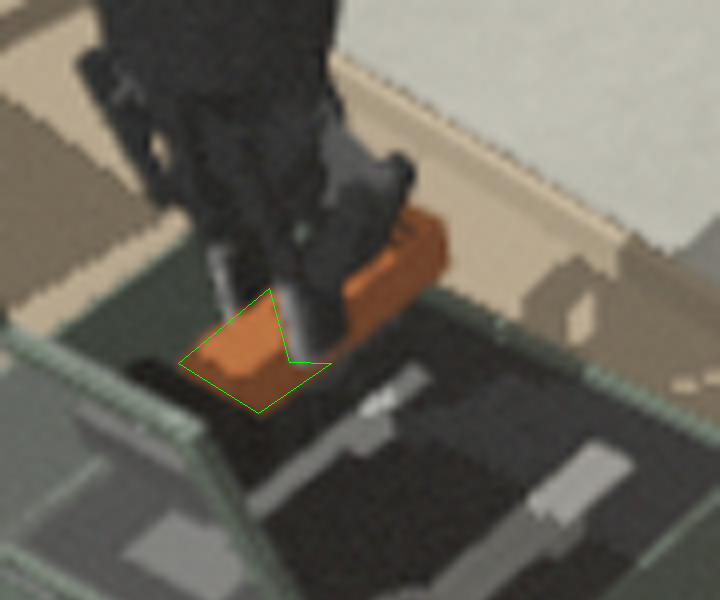

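The crop shows the scraper held level in the gripper, with its orange tail at crop (443,225) and its front edge at (178,363) to (235,375). It sits roughly 3 mm further back than I estimated. I'll check the pocket in the same camera.

```bash
python3 - <<'E'
from h import *
import pickle
T,S=pickle.load(open('im0.pkl','rb'))
ax=np.array([np.cos(np.radians(7.2)),np.sin(np.radians(7.2))]);n=np.array([-ax[1],ax[0]])
o=np.array([510.2,-218.5])
im=cv2.resize(S['color'][130:190,205:265],None,fx=10,fy=10,interpolation=cv2.INTER_CUBIC)
for dz,col in ((0,(0,255,0)),(3,(0,0,255))):
  L=[(-76.5,-13.5),(33.5,-13.5),(33.5,-30.5),(71.5,-30.5),(71.5,30.5),(33.5,30.5),(33.5,13.5),(-76.5,13.5)]
  for z in (51,70):
    p=np.array([proj(S,[*(o+s*ax+w*n),z+dz]) for s,w in L]); q=((p-[205,130]+.5)*10).astype(np.int32)
    cv2.polylines(im,[q.reshape(-1,1,2)],True,col,1)
cv2.imwrite('pics/p3.png',im)
E
```

```text
(no output)
```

View pics/p3.png

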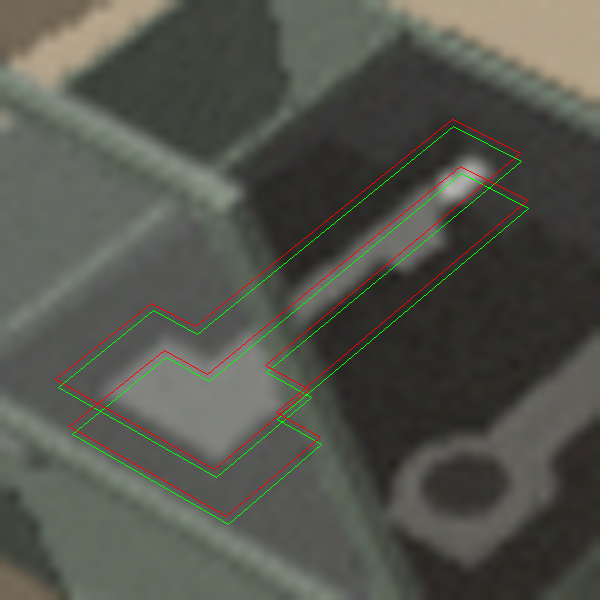

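>>> carry_out([
  {"dp": [-0.002, -0.002, 0.01], "twist": 0, "fingers": 0.015},
  {"dp": [-0.002, -0.002, 0.022], "twist": 0, "fingers": 0.015},
  {"dp": [-0.002, -0.002, 0.032], "twist": 0, "fingers": 0.015},
  {"dp": [-0.002, -0.002, 0.036], "twist": 0, "fingers": 0.015},
  {"dp": [-0.002, -0.002, 0.036], "twist": 0, "fingers": 0.015},
])

```text
t: 6.1
eef_pos: [503.7, -219.8, 89.1]
ee_rot: [-0.001, -0.061, 0.998, 0.001]
force: [0.2, 0.8, 0.5]
grip_width: 22.4
gripper_force: 51.0
```

```bash
python3 - <<'E'
from h import *
import pickle
_,S0=pickle.load(open('im0.pkl','rb'))
S=viewer.read_camera('scene');T=viewer.read_camera('top');pickle.dump((T,S),open('im2.pkl','wb'))
e=[];q=[]
o=r.observe();print(o['eef_pos'],o['ee_rot'],o['force'])
f=lambda c:cv2.resize(c['color'][130:190,205:265],None,fx=6.6,fy=9,interpolation=cv2.INTER_CUBIC)
f=lambda c:cv2.resize(c['color'][125:190,200:265],None,fx=6.15,fy=6.15,interpolation=cv2.INTER_CUBIC)[:400,:400]
cv2.imwrite('pics/p4.png',np.hstack([f(S0),f(S)]))
E
```

```text
[ 504.62081982 -220.5270595    90.63987869] [-8.36688933e-05 -6.03941846e-02  9.98174600e-01  6.50478021e-05] [-0.13454841 -0.80899986 -0.10011189]
```

View pics/p4.png

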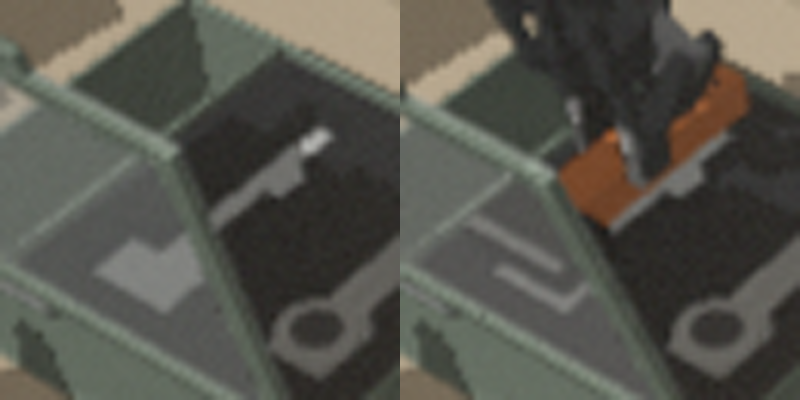

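The scene crop shows the scraper hovering over the pocket. The blade edge is a light line from (470,220) to (560,268). A strip of pocket floor shows evenly along the handle's near side, from (615,228) to (735,140). I'll measure that strip at subpixel level for the lateral offset.

```bash
python3 - <<'E'
from h import *
import pickle
_,S0=pickle.load(open('im0.pkl','rb'));_,S=pickle.load(open('im2.pkl','rb'))
np.set_printoptions(linewidth=200)
for u in (236,237,238,239,240,250,251,252,253):
    a=S['color'][136:168,u].astype(int); g=cv2.cvtColor(S['color'],cv2.COLOR_BGR2GRAY)[136:168,u].astype(float); ch=a[:,2]-a[:,0]
    i=np.nonzero(ch>35)[0][-1]; e1=136+i+(ch[i]-35)/(ch[i]-ch[i+1])
    j=i+2
    while g[j]>60: j+=1
    e2=136+j-1+(g[j-1]-60)/(g[j-1]-g[j])
    g0=cv2.cvtColor(S0['color'],cv2.COLOR_BGR2GRAY)[:,u].astype(float)
    k=int(e2)-3; k=k+np.argmax(g0[k:k+4]); 
    while g0[k]>60:k+=1
    e0=k-1+(g0[k-1]-60)/(g0[k-1]-g0[k])
    print(u,round(e1,2),round(e2,2),'pocket im0',round(e0,2))
ax=np.array([np.cos(np.radians(7.0)),np.sin(np.radians(7.0))]);n=np.array([-ax[1],ax[0]])
t=np.array([504.6,-220.0]);o=t+5.3*ax
def line(p,w,z,u):
    a,b=[proj(S,[*(p+s*ax+w*n),z]) for s in (-70,30)]; return a[1]+(u-a[0])*(b[1]-a[1])/(b[0]-a[0])
P=np.array([510,-218.4])
for u in (237,251): print(u,'handle bottom z77,78',line(o,12,77,u),line(o,12,78,u),'slot z70,72',line(P,13.5,70,u),line(P,13.5,72,u), 'per mm w',line(P,14.5,70,u)-line(P,13.5,70,u))
E
```

```text
236 158.82 161.57 pocket im0 161.52
237 157.83 160.69 pocket im0 160.67
238 157.1 159.83 pocket im0 159.89
239 156.22 159.32 pocket im0 159.15
240 155.53 158.52 pocket im0 158.54
250 147.15 150.17 pocket im0 150.37
251 146.77 149.55 pocket im0 149.94
252 145.76 148.58 pocket im0 149.62
253 145.04 147.62 pocket im0 148.71
237 handle bottom z77,78 159.04447276671095 158.74630592917347 slot z70,72 161.98066481353777 161.38875893792945 per mm w 0.35466643848286594
251 handle bottom z77,78 147.56291318871484 147.2738302204513 slot z70,72 150.4096520121825 149.83577897899522 per mm w 0.3438612678286006
```

>>> carry_out([
  {"dp": [0, 0.0007, 0.003], "twist": 0, "fingers": 0.015},
  {"dp": [0, 0.0007, 0.006], "twist": 0, "fingers": 0.015},
  {"dp": [0, 0.0007, 0.008], "twist": 0, "fingers": 0.015},
  {"dp": [0, 0.0007, 0.008], "twist": 0, "fingers": 0.015},
], force=30)

```text
t: 6.6
eef_pos: [504.3, -219.8, 82.3]
ee_rot: [-0.0, -0.06, 0.998, 0.0]
force: [0.5, -0.6, -1.5]
grip_width: 22.7
gripper_force: 51.0
```

>>> carry_out([
  {"dp": [0, 0, 0.001], "twist": 0, "fingers": 0.015},
  {"dp": [0, 0, 0.002], "twist": 0, "fingers": 0.015},
  {"dp": [0, 0, 0.002], "twist": 0, "fingers": 0.015},
])

```text
t: 6.9
eef_pos: [504.5, -219.8, 80.6]
ee_rot: [-0.0, -0.06, 0.998, 0.0]
force: [1.0, -0.5, -0.1]
grip_width: 22.6
gripper_force: 51.0
```

>>> carry_out([
  {"dp": [0, 0, 0.001], "twist": 0, "fingers": 0.015},
  {"dp": [0, 0, 0.002], "twist": 0, "fingers": 0.015},
  {"dp": [0, 0, 0.002], "twist": 0, "fingers": 0.015},
])

```text
t: 7.2
eef_pos: [504.8, -219.5, 79.1]
ee_rot: [0.0, -0.061, 0.998, 0.0]
force: [0.0, 1.5, 1.5]
grip_width: 22.7
gripper_force: 51.3
```

>>> carry_out([
  {"dp": [0, 0, 0.001], "twist": 0, "fingers": 0.015},
  {"dp": [0, 0, 0.002], "twist": 0, "fingers": 0.015},
  {"dp": [0, 0, 0.002], "twist": 0, "fingers": 0.015},
])

```text
t: 7.5
eef_pos: [505.0, -219.3, 77.7]
ee_rot: [0.001, -0.061, 0.998, 0.0]
force: [-0.7, 3.8, 5.8]
grip_width: 22.5
gripper_force: 51.7
```

>>> carry_out([
  {"dp": [0, 0.0007, 0.0], "twist": 0, "fingers": 0.015},
  {"dp": [0, 0.0007, 0.001], "twist": 0, "fingers": 0.015},
  {"dp": [0, 0.0007, 0.002], "twist": 0, "fingers": 0.015},
  {"dp": [0, 0.0007, 0.002], "twist": 0, "fingers": 0.015},
])

```text
t: 7.9
eef_pos: [505.2, -219.2, 76.0]
ee_rot: [0.001, -0.061, 0.998, -0.0]
force: [-1.1, 2.8, 7.3]
grip_width: 22.4
gripper_force: 51.9
```

```bash
python3 - <<'E'
from h import *
S=viewer.read_camera('scene');T=viewer.read_camera('top')
o=r.observe();print(o['eef_pos'],o['force'],o['ft_torque'])
f=lambda c,x,y:cv2.resize(c['color'][y:y+65,x:x+65],None,fx=6.15,fy=6.15,interpolation=cv2.INTER_CUBIC)[:399,:399]
cv2.imwrite('pics/p5.png',np.hstack([f(S,200,125),f(T,375,165)]))
E
```

```text
[ 505.19473626 -219.22123226   76.02618061] [-0.08396723  3.0521536   7.34732272] [0.59863519 0.19094032 0.04556383]
```

View pics/p5.png

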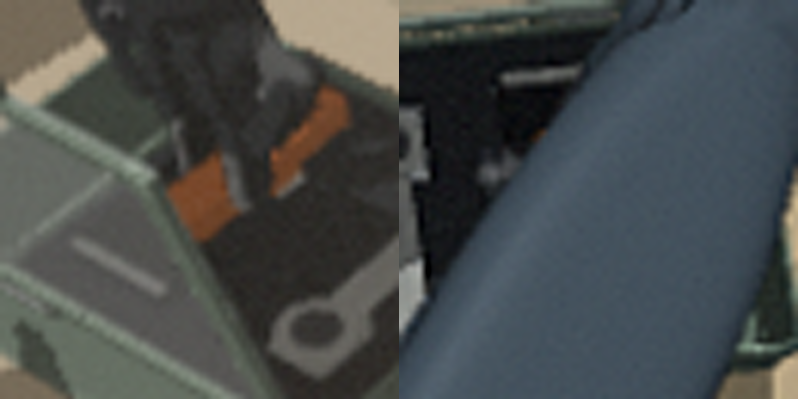

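The scene crop shows the handle sunk into the slot: the floor strips are gone and only the scoop is visible at (290,185). The force is a gentle 7 N, so the scraper is resting on the lips. I'll release it, close the fingers above it, and press at both ends.

>>> carry_out([
  {"dp": [0, 0, 0], "twist": 0, "fingers": 0.045},
  {"dp": [0, 0, 0], "twist": 0, "fingers": 0.045},
  {"dp": [0, 0, 0], "twist": 0, "fingers": 0.045},
  {"dp": [0, 0, -0.02], "twist": 0, "fingers": 0.045},
  {"dp": [0, 0, -0.04], "twist": 0, "fingers": 0.045},
  {"dp": [-0.027, 0, -0.04], "twist": 0, "fingers": 0.0},
  {"dp": [-0.027, 0, -0.04], "twist": 0, "fingers": 0.0},
  {"dp": [-0.027, 0, -0.04], "twist": 0, "fingers": 0.0},
])

```text
t: 8.8
eef_pos: [531.1, -215.9, 114.0]
ee_rot: [-0.001, -0.061, 0.998, 0.0]
force: [-0.3, 0.4, -1.3]
grip_width: 1.4
gripper_force: 0.0
```

```bash
cat > chk.py <<'E'
from h import *
# orange handle in scene: outline -> tail and front top estimates
ax=np.array([np.cos(np.radians(7.0)),np.sin(np.radians(7.0))]);n=np.array([-ax[1],ax[0]])
S=viewer.read_camera('scene');T=viewer.read_camera('top');o=r.observe();print(o['eef_pos'].round(1),o['force'].round(1),o['grip_width'])
for nm,c,(x,y,w,h) in (('scene',S,(200,110,70,70)),('top',T,(380,170,40,60))):
    i=cv2.resize(c['color'][y:y+h,x:x+w],None,fx=8,fy=8,interpolation=cv2.INTER_CUBIC).astype(int)
    m=((i[...,2]>i[...,1]*1.35)&(i[...,2]>i[...,0]*1.8)&(i[...,2]>80)).astype(np.uint8)
    for k in cv2.findContours(m,0,2)[0]:
        if cv2.contourArea(k)>300: print(nm,(cv2.approxPolyDP(k,7,True)[:,0]/8+[x-.44,y-.44]).round(1).tolist())
if __name__=='__main__':
    P=np.array([510,-218.4])
    for z in (73,75,80,86): print(z,[proj(S,[*(P+s*ax+w*n),z]).round(1).tolist() for s,w in ((-75,12),(-75,-12),(35,12),(35,-12))],'top',[proj(T,[*(P+s*ax+w*n),z]).round(1).tolist() for s,w in ((-75,12),(-75,-12),(35,12),(35,-12))])
E
python3 chk.py
```

```text
[ 530.4 -215.8  113.8] [-0.3  0.7  0.1] -0.20456407500190021
scene [[255.7, 140.4], [249.1, 137.7], [227.3, 154.8], [226.9, 156.2], [231.1, 163.1], [233.9, 162.9], [241.7, 155.9], [244.2, 156.2], [248.6, 150.6], [255.9, 144.8]]
73 [[255.9, 145.0], [249.9, 141.9], [230.3, 166.1], [224.1, 162.7]] top [[401.8, 218.9], [409.0, 218.1], [397.0, 186.8], [404.1, 186.0]]
75 [[255.9, 144.5], [249.8, 141.4], [230.2, 165.6], [224.0, 162.2]] top [[402.0, 218.8], [409.1, 218.0], [397.1, 186.6], [404.2, 185.9]]
80 [[255.7, 143.2], [249.6, 140.1], [229.9, 164.3], [223.6, 160.9]] top [[402.2, 218.5], [409.5, 217.7], [397.4, 186.3], [404.5, 185.5]]
86 [[255.4, 141.6], [249.3, 138.6], [229.5, 162.8], [223.3, 159.3]] top [[402.6, 218.2], [409.8, 217.4], [397.7, 185.8], [404.8, 185.1]]
```

>>> carry_out([
  {"dp": [0, 0, 0.015], "twist": 0, "fingers": 0.0},
  {"dp": [0, 0, 0.024], "twist": 0, "fingers": 0.0},
  {"dp": [0, 0, 0.027], "twist": 0, "fingers": 0.0},
  {"dp": [0, 0, 0.029], "twist": 0, "fingers": 0.0},
  {"dp": [0, 0, 0.031], "twist": 0, "fingers": 0.0},
  {"dp": [0, 0, 0.031], "twist": 0, "fingers": 0.0},
])

```text
t: 9.5
eef_pos: [531.2, -215.8, 83.7]
ee_rot: [-0.0, -0.06, 0.998, 0.0]
force: [0.8, 0.4, 0.8]
grip_width: -0.2
gripper_force: 0.2
```

>>> carry_out([
  {"dp": [0, 0, -0.015], "twist": 0, "fingers": 0.0},
  {"dp": [0.04, 0, -0.015], "twist": 0, "fingers": 0.0},
  {"dp": [0.082, 0, -0.012], "twist": 0, "fingers": 0.0},
  {"dp": [0.082, 0, -0.006], "twist": 0, "fingers": 0.0},
  {"dp": [0.082, 0, -0.003], "twist": 0, "fingers": 0.0},
  {"dp": [0.082, 0, 0], "twist": 0, "fingers": 0.0},
  {"dp": [0.082, 0, 0.002], "twist": 0, "fingers": 0.0},
  {"dp": [0.082, 0, 0.002], "twist": 0, "fingers": 0.0},
])

```text
t: 10.3
eef_pos: [451.1, -226.3, 82.3]
ee_rot: [0.001, -0.061, 0.998, -0.001]
force: [-1.6, -0.6, 1.9]
grip_width: 0.2
gripper_force: 0.8
```

>>> carry_out([
  {"dp": [0, 0, 0.001], "twist": 0, "fingers": 0.0},
  {"dp": [0, 0, 0.002], "twist": 0, "fingers": 0.0},
  {"dp": [0, 0, 0.003], "twist": 0, "fingers": 0.0},
  {"dp": [0, 0, 0.003], "twist": 0, "fingers": 0.0},
])

```text
t: 10.7
eef_pos: [450.6, -226.1, 78.9]
ee_rot: [0.001, -0.06, 0.998, -0.0]
force: [0.1, 0.2, 2.8]
grip_width: 0.3
gripper_force: 0.9
```

>>> carry_out([
  {"dp": [0, 0, -0.015], "twist": 0, "fingers": 0.0},
  {"dp": [-0.04, 0, -0.015], "twist": 0, "fingers": 0.0},
  {"dp": [-0.082, 0, -0.012], "twist": 0, "fingers": 0.0},
  {"dp": [-0.082, 0, -0.006], "twist": 0, "fingers": 0.0},
  {"dp": [-0.082, 0, -0.002], "twist": 0, "fingers": 0.0},
  {"dp": [-0.082, 0, 0], "twist": 0, "fingers": 0.0},
  {"dp": [-0.082, 0, 0.001], "twist": 0, "fingers": 0.0},
  {"dp": [-0.082, 0, 0.001], "twist": 0, "fingers": 0.0},
])

```text
t: 11.5
eef_pos: [530.8, -215.9, 78.4]
ee_rot: [0.0, -0.06, 0.998, -0.0]
force: [1.4, 1.0, 2.1]
grip_width: -0.2
gripper_force: 1.3
```

>>> carry_out([
  {"dp": [0, 0, 0.001], "twist": 0, "fingers": 0.0},
  {"dp": [0, 0, 0.002], "twist": 0, "fingers": 0.0},
  {"dp": [0, 0, 0.003], "twist": 0, "fingers": 0.0},
  {"dp": [0, 0, 0.003], "twist": 0, "fingers": 0.0},
])

```text
t: 11.9
eef_pos: [530.8, -216.0, 77.1]
ee_rot: [0.0, -0.06, 0.998, -0.0]
force: [-2.4, 2.5, 11.7]
grip_width: 0.2
gripper_force: 5.5
```

>>> carry_out([
  {"dp": [0, 0, -0.015], "twist": 0, "fingers": 0.0},
  {"dp": [0.04, 0, -0.015], "twist": 0, "fingers": 0.0},
  {"dp": [0.082, 0, -0.012], "twist": 0, "fingers": 0.0},
  {"dp": [0.082, 0, -0.005], "twist": 0, "fingers": 0.0},
  {"dp": [0.082, 0, -0.001], "twist": 0, "fingers": 0.0},
  {"dp": [0.082, 0, 0], "twist": 0, "fingers": 0.0},
  {"dp": [0.082, 0, 0.001], "twist": 0, "fingers": 0.0},
  {"dp": [0.082, 0, 0.001], "twist": 0, "fingers": 0.0},
])

```text
t: 12.7
eef_pos: [448.0, -226.1, 77.0]
ee_rot: [-0.002, -0.06, 0.998, -0.001]
force: [-11.4, 3.4, 17.3]
grip_width: 0.1
gripper_force: 8.8
```

```bash
python3 chk.py | head -5
```

```text
[ 448.  -226.1   77. ] [-11.9   3.4  17. ] -0.19148662426505042
scene [[255.6, 142.6], [249.9, 146.1], [244.8, 143.2], [230.3, 155.4], [228.4, 158.3], [231.2, 163.6], [233.8, 162.9], [242.2, 155.7], [245.2, 156.3], [248.4, 154.1], [248.3, 151.1], [255.9, 144.8]]
top [[403.8, 185.9], [396.8, 187.3], [399.2, 205.3], [401.2, 204.9], [400.9, 202.7], [405.4, 195.9]]
73 [[255.9, 145.0], [249.9, 141.9], [230.3, 166.1], [224.1, 162.7]] top [[401.8, 218.9], [409.0, 218.1], [397.0, 186.8], [404.1, 186.0]]
75 [[255.9, 144.5], [249.8, 141.4], [230.2, 165.6], [224.0, 162.2]] top [[402.0, 218.8], [409.1, 218.0], [397.1, 186.6], [404.2, 185.9]]
```

>>> carry_out([
  {"dp": [0, 0, 0.001], "twist": 0, "fingers": 0.0},
  {"dp": [0, 0, 0.002], "twist": 0, "fingers": 0.0},
  {"dp": [0, 0, 0.002], "twist": 0, "fingers": 0.0},
])

```text
t: 13.1
eef_pos: [448.0, -226.1, 76.9]
ee_rot: [-0.002, -0.06, 0.998, -0.001]
force: [-15.3, 4.9, 24.8]
grip_width: 0.1
gripper_force: 12.9
```

>>> carry_out([
  {"dp": [0, 0, -0.015], "twist": 0, "fingers": 0.0},
  {"dp": [-0.04, 0, -0.015], "twist": 0, "fingers": 0.0},
  {"dp": [-0.082, 0, -0.012], "twist": 0, "fingers": 0.0},
  {"dp": [-0.082, 0, -0.006], "twist": 0, "fingers": 0.0},
  {"dp": [-0.082, 0, -0.003], "twist": 0, "fingers": 0.0},
  {"dp": [-0.082, 0, -0.001], "twist": 0, "fingers": 0.0},
  {"dp": [-0.082, 0, 0.0], "twist": 0, "fingers": 0.0},
  {"dp": [-0.082, 0, 0.0], "twist": 0, "fingers": 0.0},
])

```text
t: 13.9
eef_pos: [536.2, -216.2, 77.0]
ee_rot: [0.006, -0.061, 0.998, -0.001]
force: [2.8, 3.9, 12.0]
grip_width: -0.2
gripper_force: 6.3
```

>>> carry_out([
  {"dp": [0, 0, 0], "twist": 0, "fingers": 0.0},
  {"dp": [0, 0, 0.001], "twist": 0, "fingers": 0.0},
  {"dp": [0, 0, 0.003], "twist": 0, "fingers": 0.0},
  {"dp": [0, 0, 0.003], "twist": 0, "fingers": 0.0},
])

```text
t: 14.3
eef_pos: [536.2, -216.2, 77.0]
ee_rot: [0.006, -0.061, 0.998, -0.001]
force: [-1.2, 6.2, 23.6]
grip_width: -0.2
gripper_force: 11.5
```

>>> carry_out([
  {"dp": [0, 0, -0.015], "twist": 0, "fingers": 0.0},
  {"dp": [0, 0, -0.05], "twist": 0, "fingers": 0.0},
  {"dp": [0.05, 0, -0.08], "twist": 0, "fingers": 0.0},
  {"dp": [0.1, 0, -0.11], "twist": 0, "fingers": 0.0},
  {"dp": [0.15, 0, -0.11], "twist": 0, "fingers": 0.0},
  {"dp": [0.15, 0, -0.11], "twist": 0, "fingers": 0.0},
])

```text
t: 14.9
eef_pos: [379.2, -234.5, 180.1]
ee_rot: [-0.001, -0.059, 0.998, -0.001]
force: [0.1, -0.7, -0.5]
grip_width: -0.1
gripper_force: 0.0
```

```bash
python3 chk.py
```

```text
[ 380.7 -234.7  179.4] [ 1.1  0.5 -0.3] -0.217477068302437
scene [[256.1, 142.7], [249.8, 139.7], [228.6, 157.3], [231.1, 163.4], [233.8, 162.9], [242.2, 155.7], [245.1, 156.3], [248.3, 154.2], [248.4, 150.9], [255.9, 144.9]]
top [[397.6, 186.7], [400.9, 217.9], [402.3, 219.2], [408.6, 218.7], [408.2, 209.2], [404.2, 186.8]]
73 [[255.9, 145.0], [249.9, 141.9], [230.3, 166.1], [224.1, 162.7]] top [[401.8, 218.9], [409.0, 218.1], [397.0, 186.8], [404.1, 186.0]]
75 [[255.9, 144.5], [249.8, 141.4], [230.2, 165.6], [224.0, 162.2]] top [[402.0, 218.8], [409.1, 218.0], [397.1, 186.6], [404.2, 185.9]]
80 [[255.7, 143.2], [249.6, 140.1], [229.9, 164.3], [223.6, 160.9]] top [[402.2, 218.5], [409.5, 217.7], [397.4, 186.3], [404.5, 185.5]]
86 [[255.4, 141.6], [249.3, 138.6], [229.5, 162.8], [223.3, 159.3]] top [[402.6, 218.2], [409.8, 217.4], [397.7, 185.8], [404.8, 185.1]]
```

Both ends stop hard at z = 77 mm under about 24 N. To verify that's home, I'll probe the foam top beside the handle. At home the handle should stand 3 mm above it.

>>> carry_out([
  {"dp": [-0.04, 0.012, 0], "twist": 0, "fingers": 0},
  {"dp": [-0.08, 0.026, 0.02], "twist": 0, "fingers": 0},
  {"dp": [-0.09, 0.03, 0.06], "twist": 0, "fingers": 0},
  {"dp": [-0.09, 0.03, 0.09], "twist": 0, "fingers": 0},
  {"dp": [-0.09, 0.03, 0.098], "twist": 0, "fingers": 0},
  {"dp": [-0.09, 0.03, 0.102], "twist": 0, "fingers": 0},
  {"dp": [-0.09, 0.03, 0.104], "twist": 0, "fingers": 0},
  {"dp": [-0.09, 0.03, 0.104], "twist": 0, "fingers": 0},
])

```text
t: 15.8
eef_pos: [469.1, -194.2, 76.3]
ee_rot: [0.001, -0.06, 0.998, -0.001]
force: [-0.6, 0.7, -0.2]
grip_width: -0.0
gripper_force: 0.0
```

>>> carry_out([
  {"dp": [0, 0, 0.001], "twist": 0, "fingers": 0},
  {"dp": [0, 0, 0.002], "twist": 0, "fingers": 0},
  {"dp": [0, 0, 0.003], "twist": 0, "fingers": 0},
  {"dp": [0, 0, 0.003], "twist": 0, "fingers": 0},
])

```text
t: 16.2
eef_pos: [468.9, -194.1, 74.1]
ee_rot: [0.001, -0.06, 0.998, -0.001]
force: [-1.2, 0.7, 7.0]
grip_width: -0.3
gripper_force: 3.0
```

The foam contact is at z = 74.1 mm and the handle at 77.0 mm, so the handle stands about 3 mm proud at both ends: it is home. Next is the lid. I'll go up and over it, then push it from behind.

>>> carry_out([
  {"dp": [0, 0, -0.03], "twist": 0, "fingers": 0},
  {"dp": [0.01, 0, -0.075], "twist": 0, "fingers": 0},
  {"dp": [0.02, 0.01, -0.12], "twist": 0, "fingers": 0},
  {"dp": [0.02, 0.03, -0.165], "twist": 0, "fingers": 0},
  {"dp": [0.02, 0.05, -0.21], "twist": 0, "fingers": 0},
  {"dp": [0.02, 0.065, -0.255], "twist": 0, "fingers": 0},
  {"dp": [0.02, 0.065, -0.265], "twist": 0, "fingers": 0},
])

```text
t: 16.9
eef_pos: [441.6, -130.5, 343.9]
ee_rot: [0.005, -0.061, 0.998, -0.002]
force: [0.2, -0.3, 0.5]
grip_width: 0.1
gripper_force: 0.0
```

>>> carry_out([
  {"dp": [-0.04, 0, 0], "twist": 0, "fingers": 0},
  {"dp": [-0.08, 0, 0], "twist": 0, "fingers": 0},
  {"dp": [-0.12, 0, 0], "twist": 0, "fingers": 0},
  {"dp": [-0.16, 0, 0], "twist": 0, "fingers": 0},
  {"dp": [-0.2, 0, 0], "twist": 0, "fingers": 0},
  {"dp": [-0.222, 0, 0], "twist": 0, "fingers": 0},
  {"dp": [-0.222, 0, 0], "twist": 0, "fingers": 0},
  {"dp": [-0.222, 0, 0], "twist": 0, "fingers": 0},
])

```text
t: 17.7
eef_pos: [660.8, -104.8, 335.0]
ee_rot: [-0.001, -0.06, 0.998, 0.0]
force: [0.2, 0.1, 0.9]
grip_width: -0.4
gripper_force: 0.0
```

```bash
python3 -c "
from h import *
o=r.observe();print(o['eef_pos'],o['ee_rot'],o['joint_pos'])"
```

```text
[ 660.82366573 -104.78907815  335.02252406] [-1.40335394e-03 -6.04104708e-02  9.98172592e-01  2.87461285e-04] [-2.57262734e-01  5.70868015e-01  9.62426580e-01  1.96520074e+00
 -3.30643342e-04 -3.78156938e-01]
```

>>> carry_out([
  {"dp": [0, 0, 0.025], "twist": 0, "fingers": 0},
  {"dp": [0, 0, 0.05], "twist": 0, "fingers": 0},
  {"dp": [0, 0, 0.07], "twist": 0, "fingers": 0},
  {"dp": [0, 0, 0.08], "twist": 0, "fingers": 0},
])

```text
t: 18.1
eef_pos: [658.4, -104.7, 256.2]
ee_rot: [-0.001, -0.06, 0.998, 0.0]
force: [-0.1, -0.2, -0.3]
grip_width: 0.2
gripper_force: 0.0
```

>>> carry_out([
  {"dp": [0.015, 0, 0], "twist": 0, "fingers": 0},
  {"dp": [0.03, 0, 0], "twist": 0, "fingers": 0},
  {"dp": [0.045, 0, 0], "twist": 0, "fingers": 0},
  {"dp": [0.06, 0, 0], "twist": 0, "fingers": 0},
  {"dp": [0.075, 0, 0], "twist": 0, "fingers": 0},
  {"dp": [0.09, 0, 0], "twist": 0, "fingers": 0},
  {"dp": [0.1, 0, 0], "twist": 0, "fingers": 0},
])

```text
t: 18.8
eef_pos: [559.3, -116.9, 258.6]
ee_rot: [0.001, -0.06, 0.998, -0.001]
force: [-0.6, -0.0, 0.7]
grip_width: 0.1
gripper_force: 0.1
```

```bash
cat > lid.py <<'E'
from h import *
# green-grey frame pixels in the scene above the old opening -> rough lid state
import pickle
T0,S0=pickle.load(open('im0.pkl','rb'))
S=viewer.read_camera('scene');T=viewer.read_camera('top')
ax=np.array([np.cos(np.radians(7.0)),np.sin(np.radians(7.0))]);n=np.array([-ax[1],ax[0]])
H=np.array([597.9,-159.4])
for c,c0,nm in ((S,S0,'scene'),(T,T0,'top')):
    out=[]
    for a in np.arange(0,1.85,.1):
        v=[]
        for w in np.linspace(-90,90,61):
            p=H-ax*193*np.cos(a)+n*w; u=proj(c,[*p,80+193*np.sin(a)]).round().astype(int)
            px=c['color'][u[1],u[0]].astype(int); v.append((px[1]-px[2]>8)and 60<px[1]<190)
        out.append((round(float(a),1),round(float(np.mean(v)),2)))
    print(nm,out)
print(r.observe()['eef_pos'],r.observe()['force'])
E
python3 lid.py
```

```text
scene [(0.0, 0.08), (0.1, 0.18), (0.2, 0.0), (0.3, 0.0), (0.4, 0.0), (0.5, 0.0), (0.6, 0.0), (0.7, 0.0), (0.8, 0.0), (0.9, 0.0), (1.0, 0.0), (1.1, 0.0), (1.2, 0.0), (1.3, 0.66), (1.4, 0.05), (1.5, 0.05), (1.6, 0.03), (1.7, 0.05), (1.8, 0.05)]
top [(0.0, 0.51), (0.1, 0.82), (0.2, 0.52), (0.3, 0.54), (0.4, 0.61), (0.5, 0.66), (0.6, 0.57), (0.7, 0.62), (0.8, 0.67), (0.9, 0.69), (1.0, 0.82), (1.1, 0.85), (1.2, 0.89), (1.3, 0.97), (1.4, 0.74), (1.5, 0.75), (1.6, 0.72), (1.7, 0.67), (1.8, 0.61)]
[ 559.79131461 -116.87368055  258.5562564 ] [ 0.35943747 -0.23176333 -1.08652465]
```

The lid is at about 1.3 rad and falling. I'll lift clear and wait.

>>> carry_out([
  {"dp": [0, 0, -0.04], "twist": 0, "fingers": 0},
  {"dp": [0, 0, -0.08], "twist": 0, "fingers": 0},
  {"dp": [0, 0, -0.08], "twist": 0, "fingers": 0},
  {"dp": [0, 0, -0.08], "twist": 0, "fingers": 0},
  {"dp": [0, 0, -0.08], "twist": 0, "fingers": 0},
  {"dp": [0, 0, -0.08], "twist": 0, "fingers": 0},
  {"dp": [0, 0, -0.08], "twist": 0, "fingers": 0},
  {"dp": [0, 0, -0.08], "twist": 0, "fingers": 0},
])

```text
t: 19.7
eef_pos: [561.3, -116.5, 335.7]
ee_rot: [-0.001, -0.06, 0.998, 0.0]
force: [0.2, -0.1, -0.2]
grip_width: -0.2
gripper_force: 0.0
```

>>> carry_out([
  {"dp": [0, 0.04, 0], "twist": 0, "fingers": 0},
  {"dp": [0, 0.08, 0], "twist": 0, "fingers": 0},
  {"dp": [0, 0.12, 0], "twist": 0, "fingers": 0},
  {"dp": [0, 0.16, 0], "twist": 0, "fingers": 0},
  {"dp": [0, 0.2, 0], "twist": 0, "fingers": 0},
  {"dp": [0, 0.24, 0], "twist": 0, "fingers": 0},
  {"dp": [0, 0.24, 0], "twist": 0, "fingers": 0},
  {"dp": [0, 0.24, 0], "twist": 0, "fingers": 0},
])

```text
t: 20.5
eef_pos: [532.3, 122.5, 336.5]
ee_rot: [-0.0, -0.062, 0.998, -0.0]
force: [-0.0, 0.6, 0.4]
grip_width: -0.2
gripper_force: 0.0
```

>>> carry_out([
  {"dp": [0, 0, 0], "twist": 0, "fingers": 0},
  {"dp": [0, 0, 0], "twist": 0, "fingers": 0},
  {"dp": [0, 0, 0], "twist": 0, "fingers": 0},
  {"dp": [0, 0, 0], "twist": 0, "fingers": 0},
  {"dp": [0, 0, 0], "twist": 0, "fingers": 0},
  {"dp": [0, 0, 0], "twist": 0, "fingers": 0},
  {"dp": [0, 0, 0], "twist": 0, "fingers": 0},
  {"dp": [0, 0, 0], "twist": 0, "fingers": 0},
])

```text
t: 21.3
eef_pos: [532.6, 121.7, 336.8]
ee_rot: [0.0, -0.06, 0.998, 0.0]
force: [-0.4, 0.1, -0.7]
grip_width: -0.3
gripper_force: 0.0
```

>>> carry_out([
  {"dp": [0, 0, 0], "twist": 0, "fingers": 0},
  {"dp": [0, 0, 0], "twist": 0, "fingers": 0},
  {"dp": [0, 0, 0], "twist": 0, "fingers": 0},
  {"dp": [0, 0, 0], "twist": 0, "fingers": 0},
  {"dp": [0, 0, 0], "twist": 0, "fingers": 0},
  {"dp": [0, 0, 0], "twist": 0, "fingers": 0},
  {"dp": [0, 0, 0], "twist": 0, "fingers": 0},
  {"dp": [0, 0, 0], "twist": 0, "fingers": 0},
])

```text
t: 22.1
eef_pos: [532.6, 121.7, 336.8]
ee_rot: [0.0, -0.06, 0.998, -0.0]
force: [-0.9, -0.3, -0.2]
grip_width: 0.2
gripper_force: 0.0
```

```bash
python3 lid.py; python3 chk.py|head -3; python3 - <<'E'
from h import *
S=viewer.read_camera('scene');im=S['color'].astype(int)
# front edge search: vertical z scan at finer angle
ax=np.array([np.cos(np.radians(7.0)),np.sin(np.radians(7.0))]);n=np.array([-ax[1],ax[0]])
H=np.array([597.9,-159.4])
for a in np.arange(-.06,.2,.02):
    v=[]
    for w in np.linspace(-85,85,61):
        p=H-ax*192*np.cos(a)+n*w;u=proj(S,[*p,84+192*np.sin(a)]).round().astype(int);v.append(im[u[1],u[0]])
    print(round(a,2),np.median(v,0))
E
```

```text
scene [(0.0, 0.98), (0.1, 0.23), (0.2, 0.0), (0.3, 0.0), (0.4, 0.0), (0.5, 0.0), (0.6, 0.0), (0.7, 0.0), (0.8, 0.0), (0.9, 0.0), (1.0, 0.0), (1.1, 0.0), (1.2, 0.0), (1.3, 0.0), (1.4, 0.3), (1.5, 0.1), (1.6, 0.03), (1.7, 0.05), (1.8, 0.05)]
top [(0.0, 0.85), (0.1, 1.0), (0.2, 1.0), (0.3, 0.11), (0.4, 0.13), (0.5, 0.18), (0.6, 0.11), (0.7, 0.13), (0.8, 0.13), (0.9, 0.13), (1.0, 0.23), (1.1, 0.2), (1.2, 0.23), (1.3, 0.9), (1.4, 0.0), (1.5, 0.0), (1.6, 0.0), (1.7, 0.0), (1.8, 0.0)]
[532.6126814  121.68740011 336.72282789] [-1.1238724   0.91948944 -0.01952469]
[532.6 121.7 336.7] [0.8 0.6 0.2] -0.13849236211529686
73 [[255.9, 145.0], [249.9, 141.9], [230.3, 166.1], [224.1, 162.7]] top [[401.8, 218.9], [409.0, 218.1], [397.0, 186.8], [404.1, 186.0]]
75 [[255.9, 144.5], [249.8, 141.4], [230.2, 165.6], [224.0, 162.2]] top [[402.0, 218.8], [409.1, 218.0], [397.1, 186.6], [404.2, 185.9]]
-0.06 [115. 123. 119.]
-0.04 [121. 132. 124.]
-0.02 [115. 128. 118.]
0.0 [110. 124. 114.]
0.02 [117. 131. 120.]
0.04 [108. 121. 115.]
0.06 [108. 121. 119.]
0.08 [125. 144. 149.]
0.1 [126. 149. 163.]
0.12 [136. 158. 173.]
0.14 [142. 168. 183.]
0.16 [143. 168. 184.]
0.18 [144. 169. 184.]
```

```bash
python3 -c "
from h import *
print(r.finish_job())"
```

```text
the job is handed in; nothing more can be done
None
```

The orange scraper is pressed home in its pocket (handle about 3 mm above the foam at both ends), the lid reads shut in the camera images, the arm is clear of everything, and the job was handed in at about 22 s.

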